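# Turn round the thermometer steriliser at the intake counter

## Task

The steriliser has finished a cycle: first take the two clean blue-banded thermometers out and lay them flat in the green tray. Then put every used yellow-banded thermometer lying on the counter into the chamber, flat on its floor and none on top of another, lower the lid fully shut without slamming it, and only then turn the dial to the green mark. Leave the sanitiser, the cards and the stapler where they are.

Things in the scene. Friction and masses are not known exactly. Their poses are not given: they have to be found in the camera images.
- steriliser: UV steriliser, fixed to the counter: white open-topped chamber with a grey console in front (its +y side). Origin: underside, at the middle of the chamber. Outer chamber 340 (x) x 190 (y) mm, walls 8 mm thick, rim 85 mm high; chamber floor 25 mm above the origin, inner floor 324 x 174 mm. Console: 340 mm in x, from 95 to 195 mm in +y of the origin, top 55 mm high; dial on it at x +75, y +145 mm
- lid (a joint): steriliser lid, blue-grey plate 340 x 190 x 8 mm with a black thumb tab (80 mm long, x -125 to -45 mm, reaching 16 mm past its front edge): 0 = shut flat on the rim, grows as it opens upward about the chamber's -y rim (1.57 = upright, stop at 1.9 rad). Stiff hinge: stays at any angle, needs about 3 N at the edge to move
- lid_hinge (a point): middle of the lid's hinge line on the underside of the lid, at the top of the chamber's -y rim; its axes turn with the lid: x along the hinge, y from the hinge to the front edge (190 mm), z out of the lid's upper (outer) face; the plate spans z 0 to 8 mm
- lid_edge (a point): middle of the lid's front edge, on its outer face (190 mm from the hinge), same axes as lid_hinge
- dial (a joint): dial angle, rad, grows clockwise seen from above, range 0 to 3.14, click stops every 0.785. The pointer is at the black mark (off) at 0, blue at 0.785, yellow at 1.571, green at 2.356, red at 3.142. A turn of one click takes about 0.07 N m
- dial_grip (a point): on the dial's axis at gripping height, 31 mm above its underside. Black dial: round skirt of radius 26 mm and 8 mm height, on it an upright grip bar 48 x 14 mm, from the skirt up to 7 mm above this point; axes turn with the dial: the bar lies along x, the white pointer line at its -x end; at joint value 0 the axes are those of the steriliser
- tray: shallow green tray for finished thermometers, fixed, 190 (x) x 170 (y) x 22 mm, walls and floor 5 mm thick; origin at the centre of its underside
- clean0: Finished (clean) infrared thermometer stick: white bar 120 x 34 x 26 mm (long along its x, 34 along y, 26 along z) with a broad blue band near its +x end; about 0.09 kg; origin at the centre of the bar. Lies in the chamber at the start
- clean1: Finished (clean) infrared thermometer stick: white bar 120 x 34 x 26 mm (long along its x, 34 along y, 26 along z) with a broad blue band near its +x end; about 0.09 kg; origin at the centre of the bar. Lies in the chamber at the start
- used0: Used infrared thermometer stick: white bar 120 x 34 x 26 mm (long along its x, 34 along y, 26 along z) with a broad yellow band near its +x end; about 0.09 kg; origin at the centre of the bar. Lies on the counter at the start. Two to four of used0 to used3 are present
- used1: Used infrared thermometer stick: white bar 120 x 34 x 26 mm (long along its x, 34 along y, 26 along z) with a broad yellow band near its +x end; about 0.09 kg; origin at the centre of the bar. Lies on the counter at the start. Two to four of used0 to used3 are present
- used2: Used infrared thermometer stick: white bar 120 x 34 x 26 mm (long along its x, 34 along y, 26 along z) with a broad yellow band near its +x end; about 0.09 kg; origin at the centre of the bar. Lies on the counter at the start. Two to four of used0 to used3 are present
- used3: Used infrared thermometer stick: white bar 120 x 34 x 26 mm (long along its x, 34 along y, 26 along z) with a broad yellow band near its +x end; about 0.09 kg; origin at the centre of the bar. Lies on the counter at the start. Two to four of used0 to used3 are present
- sanitiser: bystander: bottle of hand sanitiser, radius 30 mm, 150 mm high; origin at the underside
- cards: bystander: bundle of cards 90 x 60 x 30 mm; origin at the underside
- stapler: bystander: blue and black stapler 140 x 36 x 42 mm; origin at the underside
Not all that is in view belongs to the job. Leave any brown or orange look-alike of the clean1 alone.

How it is judged:
By the outcome, as a careful person would: the job done as asked, in the order asked, and still so for the second after the job is handed in, with the robot touching nothing.
Of used0, used1, used2, used3 only 2 to 4 are there at a start; the rules pass over those that are not, and their reading is None.
At some moment in a run one of used0, used1, used2, used3, clean0, clean1 may be knocked a few centimetres aside while the robot is not near it.
Once in a run the grip may slacken for a moment while it holds something.
It also fails if it takes over 210 s, if anything falls off the work surface, if the arm or the gripper's body presses on something with over 40 N, if the wrist force passes 120 N, or if a joint passes its speed limit or range.

## Robot

A 6-joint arm with a two-finger parallel gripper is mounted at the origin on the work surface. World frame = base frame: x ahead of the robot, y to its left, z up, the work surface at z = 0. Lengths are in m, angles in rad, forces in N, time in s.
With the tool pointing down it reaches from about 0.375 to 0.975 m from the base axis. Payload 3.8 kg.
Tool frame: the origin (TCP) lies at the very end of the fingers, on their centre line; the grasp point (between the pads) lies 19 mm behind it; z points along the fingers, y is the line along which they close (so a half turn about z gives the same grasp; the last joint's range is limited). The gripper opens to 88 mm and grips with 3 to 60 N. Pads are 18 mm wide; open, the fingers measure 123 mm over their backs; the gripper's body (75 mm by 187 mm) begins 45 mm behind the grasp point.
Start: joints at [-1.17, 0.264, 1.604, -0, 1.274, -0.037], TCP at [0.286, -0.611, 0.239] pointing down, gripper open.
Joint ranges: [-2.63, 2.63], [-0.94, 2.18], [0.31, 2.57], [-1.31, 4.45], [0, 2.66], [-2.55, 2.55]. Speed limits (rad/s): [2.57, 2.57, 3.14, 3.14, 3.14, 3.14].

## Interface

Orientations are given as a 3x3 rotation matrix whose columns are the frame's x, y, z axes.
In Python, from bench import readout, vision, job, spotter gives the robot as it stands. The module is installed in compiled form; this text tells all that it offers.
- The arm moves only by the tool play_rows, never from a script. Its argument "plan" is a list of rows, each a list of 7 numbers: the shift along the tool's x, y, z each as a share of 0.08 m, from -1 to 1, then the turn, a rotation vector about the tool's x, y, z each as a share of 90 degrees, from -1 to 1, then the closure, from -1 (fully open) to 1 (shut). In form: [[tx, ty, tz, rx, ry, rz, fingers], ...]. A call has 1 to 8 rows; each row shifts and turns the commanded pose from where the row before left it, along the tool's axes as they then stand; what a row does not reach is not made up. A row lasts 1/8 s, in which the tool goes at most 62.5 mm and 10.7 degrees, less where a joint would pass 70% of its speed; a pose out of reach is approached as far as the arm can. A call with a number of a shift or a turn outside -1 to 1 is refused whole. A call with a gripper value outside its range is refused whole. The fingers move at their own pace and stop on an object; "grip_force" is the grip in N (left out, the last holds). Time passes only in rows, so rows that do not move let the fingers close. It gives the time, the measured TCP pose, the force, the opening and the grip force at its end, in the units of the state.
- readout.get_obs(): the state, without advancing time (a new reading comes with each control period).
- vision.grab_frame(name): name is "side" or "top"; returns a dict with "color" (420x560x3 uint8, blue, green, red), "camera_matrix" (3x3 intrinsics, pixels), "R" (3x3) and "t" (3): a world point X has camera coordinates R X + t. Camera axes: x right, y down, z forward; pixel columns grow to the right and rows downward; lengths in m; the calibration is good to about 2 mm. A picture is of the moment at which its call begins. There is no depth.
- job.sign_off(): hands the job in; it is judged then, once.
Trained networks look in the newest picture that a camera, given by its name, has taken for a name from the list of things; names that differ only in an ending like _2 or _b are one class to them, and where a whole thing is asked for, a point or a joint stands for the part that bears it (a point fixed in the world has none). Each returns a list of dicts, best first, with "p" (0 to 1); they miss things now and then, are a little off and sometimes report something else, mostly with a low value. They report only what shows in the picture. A call takes as long as a camera call. They do not tell look-alikes from the thing itself.
- spotter.find_in(camera, thing): "pixel" ([column, row] in pixels, amid what is visible of it).
The state is a dict: "clock": time; "qpos": joint angles; "joint_velocities": joint speeds; "effort": joint torques, N m; "eef_pos": TCP position; "ee_rot": TCP orientation; "contact_force": force on the tool from outside, world axes, zero at the start; "moment": the same for the moment, N m; "width": opening from 0.0 (shut) to 1.0 (fully open); "gripper_force": force on a finger pad.
Only numpy, scipy, OpenCV 4.12 (cv2) and the standard library are available. Lean on these libraries where they do the work, as an engineer would, in place of code of your own. Each camera call takes 0.05 s, during which the arm holds its last target. There are 200 camera calls.

## Working session

There is one attempt and no reset: what is moved stays moved. The work goes in short steps, Python scripts to look and compute and a tool call to move; the robot and the scene stay as the last step left them, time stands still between calls to the robot, and variables do not carry over. Pictures are saved under pics/ and viewed, at most 14 in all, crops included, and the job is handed in when it is done.

Besides the shell and the picture viewer there is one more tool, called after "Request:" as a command line: name --pt "numbers of a row" for each row, then --argument value for the rest. play_rows: Moves the arm, as the interface text tells. Shift numbers are shares of 0.08 m and turn numbers shares of 90 degrees, none past 1 either way. Its arguments: {"type":"object","properties":{"plan":{"type":"array"},"grip_force":{"type":"number"}},"required":["plan"]}

```bash
mkdir -p pics; cat > h.py <<'E'
import numpy as np, cv2
from bench import readout, vision, job, spotter
def grab(n,save=None):
    f=vision.grab_frame(n)
    if save: cv2.imwrite(f'pics/{save}.png',f['color'])
    return f
def ray(f,px,z):
    K,R,t=np.array(f['camera_matrix']),np.array(f['R']),np.array(f['t']).ravel()
    d=R.T@np.linalg.inv(K)@np.array([px[0],px[1],1.]); c=-R.T@t
    return c+d*(z-c[2])/d[2]
def proj(f,X):
    K,R,t=np.array(f['camera_matrix']),np.array(f['R']),np.array(f['t']).ravel()
    p=K@(R@np.array(X)+t); return p[:2]/p[2]
E
python3 - <<'E'
from h import *
for n in ('top','side'):
    f=grab(n,n+'0'); print(n,-np.array(f['R']).T@np.array(f['t']).ravel())
    for th in ['steriliser','lid','dial','tray','clean0','used0','sanitiser','cards','stapler']:
        r=spotter.find_in(n,th)
        print(th,[(np.round(d['pixel']).tolist(),round(d['p'],2), np.round(ray(f,d['pixel'],.026)[:2],3).tolist()) for d in r])
o=readout.get_obs();print(o['clock'],o['eef_pos'],o['ee_rot'])
E
```

```text
top [0.40265922 0.00870004 1.68011058]
steriliser [([357.0, 224.0], 0.83, [0.511, -0.214]), ([317.0, 197.0], 0.29, [0.598, -0.087])]
lid [([400.0, 225.0], 0.59, [0.506, -0.352]), ([315.0, 194.0], 0.44, [0.608, -0.081]), ([261.0, 173.0], 0.32, [0.677, 0.092])]
dial [([261.0, 176.0], 0.49, [0.669, 0.093]), ([317.0, 198.0], 0.45, [0.595, -0.088])]
tray [([205.0, 232.0], 0.72, [0.487, 0.274])]
clean0 [([379.0, 312.0], 0.92, [0.23, -0.278]), ([421.0, 237.0], 0.89, [0.465, -0.416]), ([364.0, 205.0], 0.81, [0.572, -0.237]), ([357.0, 246.0], 0.72, [0.438, -0.212])]
used0 [([262.0, 216.0], 0.91, [0.537, 0.09]), ([262.0, 174.0], 0.62, [0.674, 0.09])]
sanitiser [([150.0, 199.0], 0.7, [0.597, 0.45]), ([359.0, 248.0], 0.19, [0.435, -0.22])]
cards [([180.0, 169.0], 0.74, [0.692, 0.355])]
stapler [([334.0, 134.0], 0.75, [0.803, -0.144])]
side [0.13952598 0.55931712 0.89017317]
steriliser [([327.0, 164.0], 0.81, [0.531, -0.297]), ([231.0, 162.0], 0.34, [0.79, -0.118])]
lid [([351.0, 126.0], 0.56, [0.559, -0.517])]
dial [([272.0, 186.0], 0.46, [0.619, -0.112])]
tray [([225.0, 308.0], 0.67, [0.476, 0.286])]
clean0 [([310.0, 167.0], 0.73, [0.57, -0.249]), ([404.0, 208.0], 0.66, [0.25, -0.264]), ([340.0, 189.0], 0.57, [0.441, -0.223])]
used0 [([213.0, 221.0], 0.79, [0.676, 0.102]), ([251.0, 242.0], 0.66, [0.542, 0.097])]
sanitiser [([134.0, 326.0], 0.87, [0.618, 0.443])]
cards [([138.0, 286.0], 0.65, [0.692, 0.368])]
stapler [([233.0, 164.0], 0.84, [0.781, -0.117])]
1.0 [ 0.28616972 -0.61133312  0.23871061] [[ 9.05680004e-01  4.23961945e-01  1.09856594e-05]
 [ 4.23961945e-01 -9.05680003e-01 -1.39104104e-05]
 [ 4.05200743e-06  1.72558821e-05 -1.00000000e+00]]
```

View pics/top0.png

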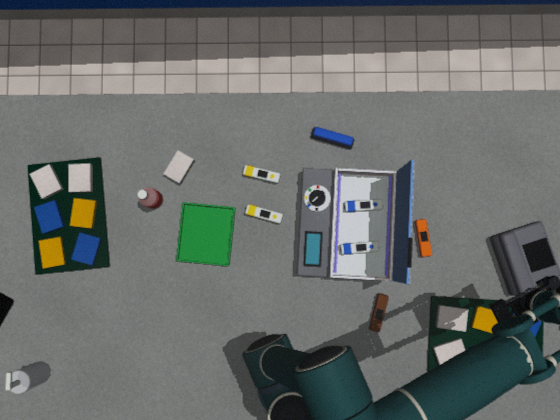

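View pics/side0.png

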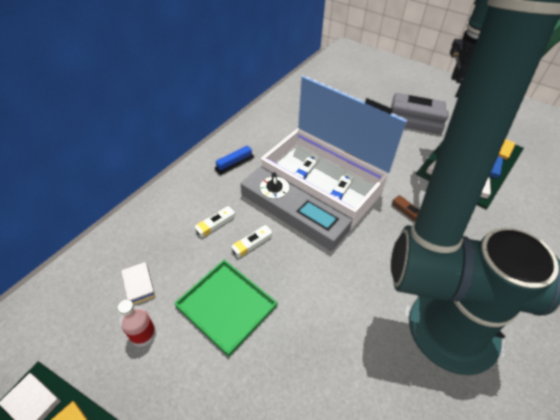

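Candidates. Clean: blue-banded white bars in the chamber at (363,205) and (356,248). Look-alikes to leave alone: orange at (423,237) and brown at (379,312). Used: yellow-banded bars at (262,174) and (263,214). I'll check these in a close crop.

```bash
python3 - <<'E'
from h import *
im=cv2.imread('pics/top0.png')
cv2.imwrite('pics/crop0.png',cv2.resize(im[150:290,235:435],None,fx=4,fy=4,interpolation=cv2.INTER_CUBIC))
f=grab('top'); print(np.array(f['camera_matrix']),np.round(f['R'],3))
E
```

```text
[[517.39454555   0.         284.11433411]
 [  0.         517.39454555 220.18879894]
 [  0.           0.           1.        ]] [[-0.008 -1.    -0.007]
 [-0.997  0.008 -0.073]
 [ 0.073  0.006 -0.997]]
```

View pics/crop0.png

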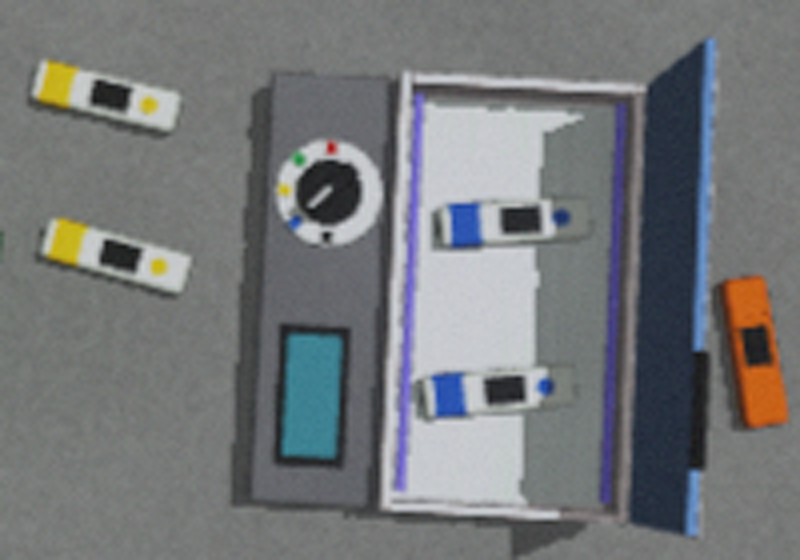

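The crop shows four white bars, two with blue bands in the chamber and two with yellow bands on the counter. The dial pointer is at blue. The solid orange bar sits outside the chamber. Next I'll measure poses from the corners.

```bash
cat >> h.py <<'E'
from scipy.optimize import least_squares
def fitpose(f,loc,px,z0,x0):
    loc=np.array(loc,float);px=np.array(px,float)
    def P(p):
        c,s=np.cos(p[2]),np.sin(p[2])
        return [proj(f,[p[0]+c*l[0]-s*l[1],p[1]+s*l[0]+c*l[1],z0+l[2]]) for l in loc]
    r=least_squares(lambda p:(np.array(P(p))-px).ravel(),x0)
    return r.x,np.abs(r.fun).max()
E
python3 - <<'E'
from h import *
f=grab('top')
C=lambda pts:[(x/4+235-.375,y/4+150-.375) for x,y in pts]
print('ster',fitpose(f,[(.17,.095,.085),(.17,-.095,.085),(-.17,.095,.085),(-.17,-.095,.085)],C([(403,72),(645,88),(382,510),(622,520)]),0,[.5,-.2,0]))
print('cons',fitpose(f,[(.17,.195,.055),(-.17,.195,.055)],C([(275,73),(250,500)]),0,[.5,-.2,0]))
print('tray',fitpose(f,[(.095,.085,.022),(.095,-.085,.022),(-.095,.085,.022),(-.095,-.085,.022)],[(182,203),(236,206),(177,262),(231,267)],0,[.49,.27,0]))
# sticks: yaw ~ +y
L=[(.06,.017,.013),(.06,-.017,.013),(-.06,.017,.013),(-.06,-.017,.013)]
for n,z,pts in [('uA',.013,[(32,100),(42,60),(173,131),(181,96)]),('uB',.013,[(41,258),(50,220),(181,293),(191,257)]),('cA',.038,[(441,248),(440,205),(590,240),(588,200)]),('cB',.038,[(428,417),(424,376),(577,405),(573,366)])]:
    print(n,fitpose(f,L,C(pts),z,[.5,0,1.57]))
print('dial',ray(f,C([(329,192)])[0],.06))
E
```

```text
ster (array([ 0.50737597, -0.22447264, -0.06758612]), np.float64(1.098056684503888))
cons (array([ 0.50624563, -0.22667217, -0.06837271]), np.float64(0.3903752146045463))
tray (array([ 0.48082649,  0.26846546, -0.080918  ]), np.float64(1.046041420522215))
uA (array([0.67489533, 0.09119512, 1.32561887]), np.float64(0.8271413170566859))
uB (array([0.54505797, 0.08476438, 1.31124646]), np.float64(0.7483731443181796))
cA (array([ 0.56702289, -0.23190334,  1.60515818]), np.float64(0.5624143637224392))
cB (array([ 0.43473602, -0.21821698,  1.63778294]), np.float64(0.5830121030087128))
dial [ 0.59204503 -0.08499606  0.06      ]
```

```bash
cat >> h.py <<'E'
from scipy.spatial.transform import Rotation as Ro
def go(x,y,z,yaw):
    """turn (units of 90deg) in tool axes, then shift (units of .08 m) along the tool axes after the turn"""
    o=readout.get_obs(); R=np.array(o['ee_rot']); p=np.array(o['eef_pos'])
    c,s=np.cos(yaw),np.sin(yaw); T=np.array([[c,s,0],[s,-c,0],[0,0,-1.]])
    a=Ro.from_matrix(R.T@T).as_rotvec()/(np.pi/2); d=T.T@(np.array([x,y,z])-p)/.08
    print('turn',np.round(a,3),'shift',np.round(d,3),'pos',np.round(p,4),'t',o['clock'],'w',round(float(o['width']),3),'gf',np.round(o['gripper_force'],1),'F',np.round(o['contact_force'],1),'q6',round(float(o['qpos'][5]),2))
E
python3 -c "
from h import *
go(.567,-.232,.36,1.605)
f=grab('top')
for t in (1.4,1.57,1.7,1.9):
  c,s=np.cos(-.0676),np.sin(-.0676)
  for lx in (.17,-.17):
    ly=-.095+.19*np.cos(t); z=.085+.19*np.sin(t)
    p=proj(f,[.507+c*lx-s*ly,-.225+s*lx+c*ly,z]); print(t,lx,np.round(((p-[235,150])*4),0))
"
```

```text
turn [ 0.     0.    -0.743] shift [ 4.619  3.671 -1.516] pos [ 0.2862 -0.6114  0.2387] t 1.1 w 0.996 gf 0.0 F [ 0.1 -0.2 -0.1] q6 -0.04
1.4 0.17 [655.  36.]
1.4 -0.17 [633. 533.]
1.57 0.17 [703.  38.]
1.57 -0.17 [682. 536.]
1.7 0.17 [738.  40.]
1.7 -0.17 [718. 538.]
1.9 0.17 [789.  45.]
1.9 -0.17 [769. 540.]
```

Request:
play_rows --pt "0 0 -0.6 0 0 -0.1 0.0" --pt "0 0 -0.6 0 0 -0.1 0.0" --pt "0 0 -0.32 0 0 -0.1 0.0" --pt "0 0 0 0 0 -0.11 0.0" --pt "0 0 0 0 0 -0.11 0.0" --pt "0 0 0 0 0 -0.11 0.0" --pt "0 0 0 0 0 -0.113 0.0" --pt "0.4 0.32 0 0 0 0 0.0"

```text
clock: 2.15
eef_pos: [0.3095, -0.5796, 0.3596]
ee_rot: [[-0.032, 0.999, -0.001], [0.999, 0.032, -0.0], [-0.0, -0.001, -1.0]]
contact_force: [0.2, 0.7, 0.8]
width: 0.5
gripper_force: 0.0
```

Request:
play_rows --pt "0.53 0.42 0 0 0 0 0.0" --pt "0.53 0.42 0 0 0 0 0.0" --pt "0.53 0.42 0 0 0 0 0.0" --pt "0.53 0.42 0 0 0 0 0.0" --pt "0.53 0.42 0 0 0 0 0.0" --pt "0.53 0.42 0 0 0 0 0.0" --pt "0.53 0.42 0 0 0 0 0.0" --pt "0.5 0.4 0 0 0 0 0.0"

```text
clock: 3.15
eef_pos: [0.5671, -0.2311, 0.3605]
ee_rot: [[-0.034, 0.999, 0.0], [0.999, 0.034, -0.0], [-0.0, 0.0, -1.0]]
contact_force: [0.6, -0.6, -0.7]
width: 0.503
gripper_force: 0.0
```

```bash
python3 -c "
from h import *
go(.567,-.232,.029,1.605)"
```

```text
turn [0. 0. 0.] shift [-1.100e-02 -2.000e-03  4.144e+00] pos [ 0.5671 -0.2311  0.3605] t 3.15 w 0.503 gf 0.0 F [ 0.6 -0.6 -0.7] q6 -0.46
```

Request:
play_rows --pt "0 0 0.7 0 0 0 -0.6" --pt "0 0 0.7 0 0 0 -0.6" --pt "0 0 0.7 0 0 0 -0.6" --pt "0 0 0.7 0 0 0 -0.6" --pt "0 0 0.6 0 0 0 -0.6" --pt "0 0 0.4 0 0 0 -0.6" --pt "0 0 0.2 0 0 0 -0.6" --pt "0 0 0.12 0 0 0 -0.6"

```text
clock: 4.15
eef_pos: [0.5665, -0.2329, 0.0304]
ee_rot: [[-0.034, 0.999, 0.0], [0.999, 0.034, -0.0], [-0.0, 0.0, -1.0]]
contact_force: [0.0, -1.1, -1.1]
width: 0.8
gripper_force: 0.0
```

Request:
play_rows --pt "0 0 0 0 0 0 1" --pt "0 0 0 0 0 0 1" --pt "0 0 0 0 0 0 1" --pt "0 0 0 0 0 0 1" --pt "0 0 0 0 0 0 1" --grip_force 25

```text
clock: 4.78
eef_pos: [0.5673, -0.2332, 0.0319]
ee_rot: [[-0.034, 0.999, 0.002], [0.999, 0.034, -0.001], [-0.001, 0.002, -1.0]]
contact_force: [0.7, 0.2, 4.6]
width: 0.384
gripper_force: 25.0
```

Request:
play_rows --pt "0 0 -0.2 0 0 0 1" --pt "0 0 -0.5 0 0 0 1" --pt "0 0 -0.6 0 0 0 1" --pt "0 0 -0.4 0 0 0 1"

```text
clock: 5.28
eef_pos: [0.5665, -0.233, 0.1697]
ee_rot: [[-0.034, 0.999, 0.002], [0.999, 0.034, -0.001], [-0.001, 0.002, -1.0]]
contact_force: [0.1, 0.7, -1.0]
width: 0.383
gripper_force: 25.0
```

```bash
python3 -c "
from h import *
go(.521,.265,.16,1.49)"
```

```text
turn [0.001 0.001 0.073] shift [ 6.159 -1.07   0.122] pos [ 0.5665 -0.233   0.1697] t 5.275 w 0.383 gf 25.0 F [ 0.1  0.7 -1. ] q6 -0.46
```

Request:
play_rows --pt "0.3 -0.05 0 0 0 0.073 1" --pt "0.6 -0.1 0 0 0 0 1" --pt "0.7 -0.12 0 0 0 0 1" --pt "0.7 -0.12 0 0 0 0 1" --pt "0.7 -0.12 0 0 0 0 1" --pt "0.7 -0.12 0 0 0 0 1" --pt "0.7 -0.12 0 0 0 0 1" --pt "0.7 -0.12 0 0 0 0 1"

```text
clock: 6.28
eef_pos: [0.5261, 0.1807, 0.1673]
ee_rot: [[0.08, 0.997, 0.0], [0.997, -0.08, -0.0], [-0.0, 0.0, -1.0]]
contact_force: [1.5, 1.2, -0.6]
width: 0.384
gripper_force: 25.0
```

Request:
play_rows --pt "0.6 -0.12 0 0 0 0 1" --pt "0.3 -0.05 0 0 0 0 1" --pt "0 0 0.4 0 0 0 1" --pt "0 0 0 0 0 0 1"

```text
clock: 6.78
eef_pos: [0.5164, 0.2512, 0.1323]
ee_rot: [[0.08, 0.997, -0.006], [0.997, -0.08, -0.003], [-0.003, -0.006, -1.0]]
contact_force: [0.8, -1.3, -1.4]
width: 0.382
gripper_force: 25.0
```

```bash
python3 -c "
from h import *
go(.521,.265,.0135,1.49);f=grab('side','s1');f=grab('top')
print(proj(f,[.521,.265,.02]))
for th in ['clean0','used0']: print([(np.round(d['pixel']).tolist(),round(d['p'],2), np.round(ray(f,d['pixel'],.026)[:2],3).tolist()) for d in spotter.find_in('top',th)])"
```

```text
turn [-0.004  0.002  0.001] shift [0.176 0.044 1.485] pos [0.5164 0.2512 0.1323] t 6.775 w 0.382 gf 25.0 F [ 0.8 -1.3 -1.4] q6 0.49
[207.70744612 221.93443786]
[([358.0, 250.0], 0.97, [0.426, -0.215]), ([423.0, 240.0], 0.67, [0.458, -0.423]), ([376.0, 314.0], 0.61, [0.225, -0.269])]
[([263.0, 214.0], 0.91, [0.545, 0.086]), ([261.0, 173.0], 0.58, [0.678, 0.093])]
```

View pics/s1.png

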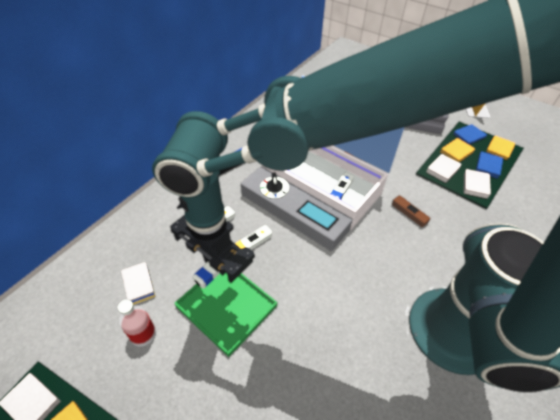

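The stick is held above the tray at about (205,275). No more used sticks appear where the arm stood before. Lowering now.

Request:
play_rows --pt "0.17 0.04 0.3 0 0 0 1" --pt "0 0 0.4 0 0 0 1" --pt "0 0 0.4 0 0 0 1" --pt "0 0 0.2 0 0 0 1" --pt "0 0 0.12 0 0 0 1" --pt "0 0 0.06 0 0 0 1" --pt "0 0 0 0 0 0 1"

```text
clock: 7.85
eef_pos: [0.524, 0.2655, 0.0169]
ee_rot: [[0.081, 0.997, 0.001], [0.997, -0.081, 0.0], [0.0, 0.001, -1.0]]
contact_force: [-0.3, 0.0, -1.0]
width: 0.383
gripper_force: 25.0
```

Request:
play_rows --pt "0 0 0.03 0 0 0 1" --pt "0 0 0.03 0 0 0 1" --pt "0 0 0 0 0 0 1" --pt "0 0 0 0 0 0 0" --pt "0 0 0 0 0 0 0" --pt "0 0 -0.2 0 0 0 0" --pt "0 0 -0.5 0 0 0 0" --pt "0 0 -0.6 0 0 0 0"

```text
clock: 8.85
eef_pos: [0.5227, 0.2649, 0.1166]
ee_rot: [[0.081, 0.997, -0.002], [0.997, -0.081, -0.001], [-0.001, -0.002, -1.0]]
contact_force: [-0.2, 0.5, 0.4]
width: 0.5
gripper_force: 0.0
```

```bash
python3 -c "
from h import *
go(.435,-.218,.15,1.638)"
```

```text
turn [-0.001  0.    -0.094] shift [-5.949 -1.499 -0.418] pos [0.5227 0.2649 0.1166] t 8.85 w 0.5 gf 0.0 F [-0.2  0.5  0.4] q6 0.51
```

Request:
play_rows --pt "0 0 -0.42 0 0 -0.094 -0.5" --pt "-0.66 -0.166 0 0 0 0 -0.5" --pt "-0.66 -0.166 0 0 0 0 -0.5" --pt "-0.66 -0.166 0 0 0 0 -0.5" --pt "-0.66 -0.166 0 0 0 0 -0.5" --pt "-0.66 -0.166 0 0 0 0 -0.5" --pt "-0.66 -0.166 0 0 0 0 -0.5" --pt "-0.66 -0.166 0 0 0 0 -0.5"

```text
clock: 9.85
eef_pos: [0.4553, -0.1114, 0.1506]
ee_rot: [[-0.067, 0.998, 0.002], [0.998, 0.067, -0.001], [-0.001, 0.002, -1.0]]
contact_force: [-0.7, 0.3, -1.4]
width: 0.752
gripper_force: 0.0
```

Request:
play_rows --pt "-0.66 -0.166 0 0 0 0 -0.5" --pt "-0.66 -0.166 0 0 0 0 -0.5" --pt "0 0 0 0 0 0 -0.5" --pt "0 0 0 0 0 0 -0.5"

```text
clock: 10.35
eef_pos: [0.4361, -0.2167, 0.1498]
ee_rot: [[-0.066, 0.998, 0.001], [0.998, 0.066, 0.0], [0.0, 0.001, -1.0]]
contact_force: [0.1, 0.6, -0.5]
width: 0.75
gripper_force: 0.0
```

```bash
python3 -c "
from h import *
go(.435,-.218,.030,1.638);f=grab('side','s2')
cv2.imwrite('pics/s2c.png',cv2.resize(f['color'][90:390,130:450],None,fx=1.8,fy=1.8))"
```

```text
turn [ 0.    -0.    -0.001] shift [-0.015 -0.014  1.497] pos [ 0.4361 -0.2167  0.1498] t 10.35 w 0.75 gf 0.0 F [ 0.1  0.6 -0.5] q6 -0.58
```

View pics/s2c.png

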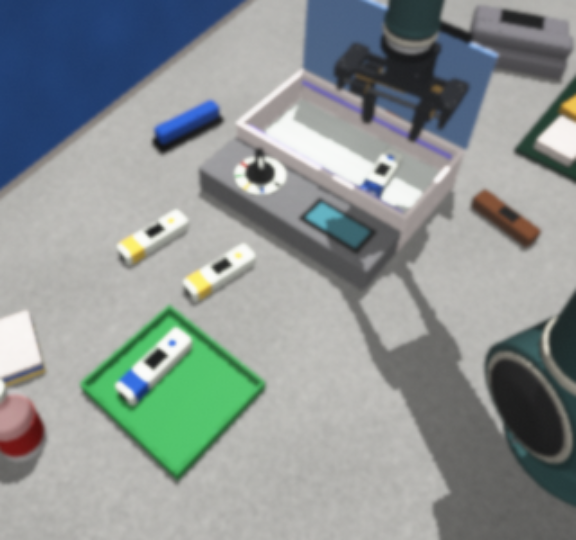

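The first clean stick lies flat in the tray (crop 155,365). The gripper is over the second one (380,175).

Request:
play_rows --pt "-0.015 -0.01 0.4 0 0 0 -0.5" --pt "0 0 0.5 0 0 0 -0.5" --pt "0 0 0.4 0 0 0 -0.5" --pt "0 0 0.17 0 0 0 -0.5" --pt "0 0 0 0 0 0 -0.5" --pt "0 0 0 0 0 0 1" --pt "0 0 0 0 0 0 1" --pt "0 0 0 0 0 0 1"

```text
clock: 11.4
eef_pos: [0.436, -0.2185, 0.0325]
ee_rot: [[-0.067, 0.998, 0.002], [0.998, 0.067, -0.001], [-0.001, 0.002, -1.0]]
contact_force: [0.3, 0.3, -0.5]
width: 0.43
gripper_force: 0.0
```

Request:
play_rows --pt "0 0 0 0 0 0 1" --pt "0 0 0 0 0 0 1" --pt "0 0 -0.2 0 0 0 1" --pt "0 0 -0.5 0 0 0 1" --pt "0 0 -0.6 0 0 0 1" --pt "0 0 -0.4 0 0 0 1"

```text
clock: 12.15
eef_pos: [0.4357, -0.2184, 0.1703]
ee_rot: [[-0.067, 0.998, 0.002], [0.998, 0.067, -0.001], [-0.001, 0.002, -1.0]]
contact_force: [0.7, 0.6, -0.6]
width: 0.382
gripper_force: 25.0
```

```bash
python3 -c "
from h import *
go(.443,.2715,.16,1.49)"
```

```text
turn [0.001 0.001 0.094] shift [ 6.111 -0.404  0.129] pos [ 0.4357 -0.2184  0.1703] t 12.15 w 0.382 gf 25.0 F [ 0.7  0.6 -0.6] q6 -0.58
```

Request:
play_rows --pt "0 0 0 0 0 0.094 1" --pt "0.5 -0.034 0 0 0 0 1" --pt "0.7 -0.046 0 0 0 0 1" --pt "0.7 -0.046 0 0 0 0 1" --pt "0.7 -0.046 0 0 0 0 1" --pt "0.7 -0.046 0 0 0 0 1" --pt "0.7 -0.046 0 0 0 0 1" --pt "0.7 -0.046 0 0 0 0 1"

```text
clock: 13.15
eef_pos: [0.4403, 0.1603, 0.1682]
ee_rot: [[0.08, 0.997, 0.001], [0.997, -0.08, -0.0], [-0.0, 0.001, -1.0]]
contact_force: [1.7, -0.3, -0.5]
width: 0.385
gripper_force: 25.0
```

Request:
play_rows --pt "0.7 -0.046 0 0 0 0 1" --pt "0.6 -0.046 0 0 0 0 1" --pt "0.1 0 0.4 0 0 0 1" --pt "0 0 0.4 0 0 0 1" --pt "0 0 0 0 0 0 1" --pt "0 0 0 0 0 0 1"

```text
clock: 13.9
eef_pos: [0.443, 0.2709, 0.1046]
ee_rot: [[0.081, 0.997, 0.001], [0.997, -0.081, 0.0], [0.0, 0.001, -1.0]]
contact_force: [-0.2, 0.2, 0.3]
width: 0.387
gripper_force: 25.0
```

```bash
python3 -c "
from h import *
go(.443,.2715,.0125,1.49)"
```

```text
turn [ 0. -0. -0.] shift [ 7.000e-03 -1.000e-03  1.151e+00] pos [0.443  0.2709 0.1046] t 13.9 w 0.387 gf 25.0 F [-0.2  0.2  0.3] q6 0.58
```

Request:
play_rows --pt "0 0 0.4 0 0 0 1" --pt "0 0 0.4 0 0 0 1" --pt "0 0 0.2 0 0 0 1" --pt "0 0 0.1 0 0 0 1" --pt "0 0 0.05 0 0 0 1" --pt "0 0 0 0 0 0 1"

```text
clock: 14.65
eef_pos: [0.4435, 0.2714, 0.0125]
ee_rot: [[0.081, 0.997, 0.002], [0.997, -0.081, 0.001], [0.001, 0.002, -1.0]]
contact_force: [-0.2, 1.0, -1.7]
width: 0.385
gripper_force: 25.0
```

Request:
play_rows --pt "0 0 0 0 0 0 0" --pt "0 0 0 0 0 0 0" --pt "0 0 -0.2 0 0 0 0" --pt "0 0 -0.5 0 0 0 0" --pt "0 0 -0.6 0 0 0 0" --pt "-0.5 0 0 0 0 0 -0.5" --pt "-0.7 0 0 0 0 0 -0.5"

```text
clock: 15.52
eef_pos: [0.4363, 0.1755, 0.1182]
ee_rot: [[0.078, 0.997, 0.005], [0.997, -0.078, 0.001], [0.002, 0.004, -1.0]]
contact_force: [-0.5, -0.6, -0.6]
width: 0.704
gripper_force: 0.0
```

```bash
python3 -c "
from h import *
go(.545,.085,.12,1.311);f=grab('top','t3')
cv2.imwrite('pics/t3c.png',cv2.resize(f['color'][150:290,160:360],None,fx=4,fy=4,interpolation=cv2.INTER_CUBIC))"
```

```text
turn [ 0.003 -0.001  0.116] shift [-0.744  1.604 -0.022] pos [0.4363 0.1755 0.1182] t 15.525 w 0.704 gf 0.0 F [-0.5 -0.6 -0.6] q6 0.41
```

View pics/t3c.png

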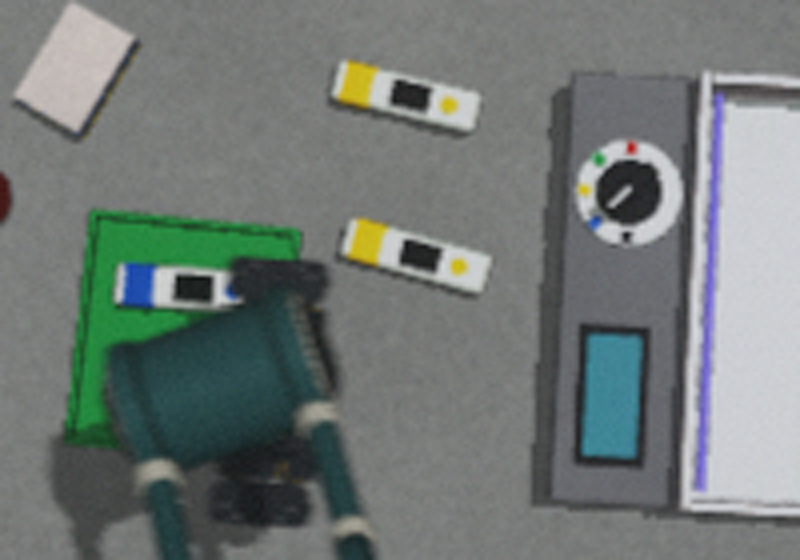

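The used sticks have not moved, at crop (415,257) and (405,95). Grasping the nearer one.

Request:
play_rows --pt "0 0 0 0 0 0.116 -0.5" --pt "-0.25 0.54 0 0 0 0 -0.5" --pt "-0.25 0.54 0 0 0 0 -0.5" --pt "-0.245 0.525 0 0 0 0 -0.5" --pt "0 0 0.4 0 0 0 -0.5" --pt "0 0 0.2 0 0 0 -0.5" --pt "0 0 0 0 0 0 -0.5"

```text
clock: 16.45
eef_pos: [0.5415, 0.0844, 0.0662]
ee_rot: [[0.259, 0.966, -0.004], [0.966, -0.259, -0.0], [-0.001, -0.003, -1.0]]
contact_force: [-0.6, 0.1, 0.8]
width: 0.751
gripper_force: 0.0
```

```bash
python3 -c "
from h import *
go(.545,.085,.010,1.311);f=grab('side','s4')
cv2.imwrite('pics/s4c.png',cv2.resize(f['color'][90:390,130:450],None,fx=1.8,fy=1.8))"
```

```text
turn [-0.002  0.001 -0.002] shift [0.018 0.041 0.703] pos [0.5415 0.0844 0.0662] t 16.45 w 0.751 gf 0.0 F [-0.6  0.1  0.8] q6 0.37
```

View pics/s4c.png

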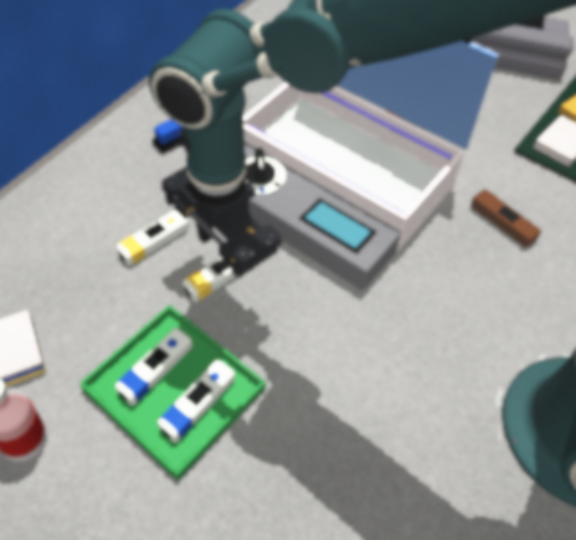

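Both clean sticks lie flat in the tray, and the gripper straddles used B at (210,280).

Request:
play_rows --pt "0.018 0.04 0.3 0 0 0 -0.5" --pt "0 0 0.3 0 0 0 -0.5" --pt "0 0 0.1 0 0 0 -0.5" --pt "0 0 0 0 0 0 1" --pt "0 0 0 0 0 0 1" --pt "0 0 0 0 0 0 1" --pt "0 0 0 0 0 0 1" --pt "0 0 0 0 0 0 1"

```text
clock: 17.5
eef_pos: [0.5477, 0.085, 0.0125]
ee_rot: [[0.26, 0.966, 0.002], [0.966, -0.26, 0.0], [0.001, 0.002, -1.0]]
contact_force: [-0.8, -0.7, 5.9]
width: 0.383
gripper_force: 25.0
```

Request:
play_rows --pt "0 0 -0.2 0 0 0 1" --pt "0 0 -0.5 0 0 0 1" --pt "0 0 -0.6 0 0 0 1" --pt "0 0 -0.6 0 0 0 1" --pt "0 0 0 0 0 0 1"

```text
clock: 18.12
eef_pos: [0.5502, 0.0852, 0.1692]
ee_rot: [[0.26, 0.966, 0.01], [0.966, -0.26, 0.001], [0.004, 0.009, -1.0]]
contact_force: [-0.3, 0.2, -1.3]
width: 0.384
gripper_force: 25.0
```

```bash
python3 -c "
from h import *
go(.435,-.222,.16,1.503)"
```

```text
turn [ 0.006 -0.002 -0.124] shift [-3.929 -1.176  0.116] pos [0.5502 0.0852 0.1692] t 18.125 w 0.384 gf 25.0 F [-0.3  0.2 -1.3] q6 0.37
```

Request:
play_rows --pt "0 0 0 0.006 -0.002 -0.062 1" --pt "-0.3 -0.1 0 0 0 -0.062 1" --pt "-0.6 -0.18 0 0 0 0 1" --pt "-0.7 -0.2 0 0 0 0 1" --pt "-0.7 -0.2 0 0 0 0 1" --pt "-0.7 -0.2 0 0 0 0 1" --pt "-0.6 -0.18 0 0 0 0 1" --pt "-0.3 -0.1 0 0 0 0 1"

```text
clock: 19.12
eef_pos: [0.4286, -0.2206, 0.1637]
ee_rot: [[0.07, 0.997, -0.012], [0.998, -0.07, -0.0], [-0.001, -0.012, -1.0]]
contact_force: [-0.4, 0.4, -0.7]
width: 0.385
gripper_force: 25.0
```

Request:
play_rows --pt "0 0 0 0 0 0 1" --pt "0 0 0 0 0 0 1"

```text
clock: 19.38
eef_pos: [0.4303, -0.2182, 0.1641]
ee_rot: [[0.068, 0.998, -0.011], [0.998, -0.068, 0.0], [-0.0, -0.011, -1.0]]
contact_force: [0.6, 0.1, -1.1]
width: 0.381
gripper_force: 25.0
```

```bash
python3 -c "
from h import *
go(.435,-.222,.0355,1.503)"
```

```text
turn [-0.007  0.    -0.   ] shift [-0.043  0.062  1.608] pos [ 0.4303 -0.2182  0.1641] t 19.375 w 0.381 gf 25.0 F [ 0.6  0.1 -1.1] q6 -0.45
```

Request:
play_rows --pt "-0.04 0.06 0.3 -0.007 0 0 1" --pt "0 0 0.5 0 0 0 1" --pt "0 0 0.4 0 0 0 1" --pt "0 0 0.2 0 0 0 1" --pt "0 0 0.1 0 0 0 1" --pt "0 0 0.07 0 0 0 1" --pt "0 0 0 0 0 0 1"

```text
clock: 20.25
eef_pos: [0.4357, -0.223, 0.0398]
ee_rot: [[0.068, 0.998, 0.002], [0.998, -0.068, -0.002], [-0.002, 0.002, -1.0]]
contact_force: [-0.2, 1.5, 0.1]
width: 0.382
gripper_force: 25.0
```

Request:
play_rows --pt "0 0 0.03 0 0 0 1" --pt "0 0 0 0 0 0 1" --pt "0 0 0 0 0 0 0" --pt "0 0 0 0 0 0 0" --pt "0 0 -0.2 0 0 0 0" --pt "0 0 -0.5 0 0 0 0" --pt "0 0 -0.6 0 0 0 0" --pt "0 0 -0.2 0 0 0 0"

```text
clock: 21.25
eef_pos: [0.4372, -0.2238, 0.1614]
ee_rot: [[0.068, 0.998, 0.007], [0.998, -0.068, -0.005], [-0.005, 0.008, -1.0]]
contact_force: [0.1, 0.2, 0.0]
width: 0.496
gripper_force: 0.0
```

```bash
python3 -c "
from h import *
go(.675,.091,.16,1.318);f=grab('top','t5')
cv2.imwrite('pics/t5c.png',cv2.resize(f['color'][150:290,235:435],None,fx=4,fy=4,interpolation=cv2.INTER_CUBIC))
for th in ['used0']: print([(np.round(d['pixel']).tolist(),round(d['p'],2), np.round(ray(f,d['pixel'],.026)[:2],3).tolist()) for d in spotter.find_in('top',th)])"
```

```text
turn [0.005 0.003 0.118] shift [4.553 1.893 0.017] pos [ 0.4372 -0.2238  0.1614] t 21.25 w 0.496 gf 0.0 F [0.1 0.2 0. ] q6 -0.45
[([261.0, 176.0], 0.74, [0.669, 0.094]), ([403.0, 200.0], 0.6, [0.585, -0.363]), ([350.0, 246.0], 0.53, [0.439, -0.19])]
```

View pics/t5c.png

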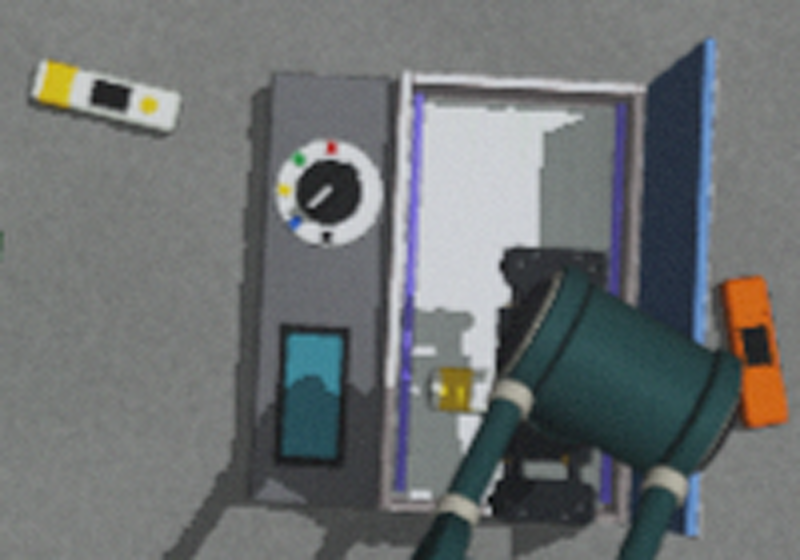

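Used B is inside on the chamber floor (460,388) and used A has not moved (105,97). Going for used A.

Request:
play_rows --pt "0 0 0 0.005 0.003 0.059 -0.5" --pt "0.3 0.125 0 0 0 0.059 -0.5" --pt "0.6 0.25 0 0 0 0 -0.5" --pt "0.67 0.28 0 0 0 0 -0.5" --pt "0.67 0.28 0 0 0 0 -0.5" --pt "0.67 0.28 0 0 0 0 -0.5" --pt "0.67 0.28 0 0 0 0 -0.5" --pt "0.67 0.28 0 0 0 0 -0.5"

```text
clock: 22.35
eef_pos: [0.6552, 0.0739, 0.1538]
ee_rot: [[0.25, 0.968, -0.01], [0.968, -0.25, 0.003], [0.001, -0.011, -1.0]]
contact_force: [1.0, -0.2, -0.1]
width: 0.748
gripper_force: 0.0
```

Request:
play_rows --pt "0.3 0.12 0 0 0 0 -0.5" --pt "0 0 0.6 0 0 0 -0.5" --pt "0 0 0.6 0 0 0 -0.5" --pt "0 0 0.2 0 0 0 -0.5" --pt "0 0 0 0 0 0 -0.5"

```text
clock: 22.98
eef_pos: [0.6685, 0.0933, 0.0421]
ee_rot: [[0.251, 0.968, -0.011], [0.968, -0.251, 0.003], [0.0, -0.012, -1.0]]
contact_force: [-0.3, -0.1, 1.4]
width: 0.748
gripper_force: 0.0
```

```bash
python3 -c "
from h import *
go(.675,.091,.010,1.318)
f=grab('side');print([(np.round(d['pixel']).tolist(),round(d['p'],2), np.round(ray(f,d['pixel'],.026)[:2],3).tolist()) for d in spotter.find_in('side','used0')])"
```

```text
turn [-0.007 -0.    -0.   ] shift [-0.007  0.086  0.402] pos [0.6685 0.0933 0.0421] t 22.975 w 0.748 gf 0.0 F [-0.3 -0.1  1.4] q6 0.35
[([344.0, 185.0], 0.91, [0.438, -0.244]), ([206.0, 226.0], 0.88, [0.678, 0.127])]
```

Request:
play_rows --pt "-0.007 0.086 0.2 -0.007 0 0 -0.5" --pt "0 0 0.15 0 0 0 -0.5" --pt "0 0 0.05 0 0 0 -0.5" --pt "0 0 0 0 0 0 1" --pt "0 0 0 0 0 0 1" --pt "0 0 0 0 0 0 1" --pt "0 0 0 0 0 0 1" --pt "0 0 0 0 0 0 1"

```text
clock: 24.08
eef_pos: [0.6774, 0.0915, 0.0132]
ee_rot: [[0.251, 0.968, 0.006], [0.968, -0.251, 0.001], [0.002, 0.005, -1.0]]
contact_force: [0.5, -1.0, 1.7]
width: 0.383
gripper_force: 25.0
```

Request:
play_rows --pt "0 0 -0.2 0 0 0 1" --pt "0 0 -0.5 0 0 0 1" --pt "0 0 -0.6 0 0 0 1" --pt "0 0 -0.6 0 0 0 1" --pt "0 0 0 0 0 0 1"

```text
clock: 24.7
eef_pos: [0.68, 0.0916, 0.1719]
ee_rot: [[0.251, 0.968, 0.016], [0.968, -0.251, 0.002], [0.006, 0.015, -1.0]]
contact_force: [0.5, 0.8, -0.7]
width: 0.38
gripper_force: 25.0
```

```bash
python3 -c "
from h import *
go(.575,-.232,.16,1.503)"
```

```text
turn [ 0.01  -0.003 -0.118] shift [-4.125 -1.036  0.148] pos [0.68   0.0916 0.1719] t 24.7 w 0.38 gf 25.0 F [ 0.5  0.8 -0.7] q6 0.35
```

Request:
play_rows --pt "0 0 0 0.006 -0.003 -0.059 1" --pt "-0.3 -0.08 0 0 0 -0.059 1" --pt "-0.6 -0.15 0 0 0 0 1" --pt "-0.7 -0.18 0 0 0 0 1" --pt "-0.7 -0.18 0 0 0 0 1" --pt "-0.7 -0.18 0 0 0 0 1" --pt "-0.6 -0.15 0 0 0 0 1" --pt "-0.5 -0.1 0 0 0 0 1"

```text
clock: 25.7
eef_pos: [0.5683, -0.231, 0.1643]
ee_rot: [[0.069, 0.998, -0.008], [0.998, -0.069, -0.001], [-0.001, -0.008, -1.0]]
contact_force: [-0.7, -0.1, -0.9]
width: 0.382
gripper_force: 25.0
```

Request:
play_rows --pt "0 0 0 0 0 0 1" --pt "0 0 0 0 0 0 1"

```text
clock: 25.95
eef_pos: [0.5697, -0.229, 0.1647]
ee_rot: [[0.069, 0.998, -0.007], [0.998, -0.069, -0.0], [-0.001, -0.007, -1.0]]
contact_force: [-0.2, 0.4, -1.2]
width: 0.38
gripper_force: 25.0
```

```bash
python3 -c "
from h import *
go(.575,-.232,.0385,1.503)"
```

```text
turn [-0.005  0.    -0.001] shift [-0.033  0.068  1.578] pos [ 0.5697 -0.229   0.1647] t 25.95 w 0.38 gf 25.0 F [-0.2  0.4 -1.2] q6 -0.35
```

Request:
play_rows --pt "-0.03 0.065 0.3 -0.005 0 0 1" --pt "0 0 0.5 0 0 0 1" --pt "0 0 0.4 0 0 0 1" --pt "0 0 0.2 0 0 0 1" --pt "0 0 0.1 0 0 0 1" --pt "0 0 0.06 0 0 0 1" --pt "0 0 0 0 0 0 1"

```text
clock: 26.82
eef_pos: [0.5762, -0.2328, 0.0417]
ee_rot: [[0.068, 0.998, 0.003], [0.998, -0.068, -0.003], [-0.002, 0.003, -1.0]]
contact_force: [0.2, -0.2, -1.1]
width: 0.384
gripper_force: 25.0
```

Request:
play_rows --pt "0 0 0.04 0 0 0 1" --pt "0 0 0 0 0 0 1" --pt "0 0 0 0 0 0 0" --pt "0 0 0 0 0 0 0" --pt "0 0 -0.2 0 0 0 0" --pt "0 0 -0.5 0 0 0 0" --pt "0 0 -0.7 0 0 0 0" --pt "0 0 -0.7 0 0 0 0"

```text
clock: 27.82
eef_pos: [0.575, -0.2322, 0.2085]
ee_rot: [[0.068, 0.998, 0.003], [0.998, -0.068, -0.002], [-0.002, 0.003, -1.0]]
contact_force: [0.0, -0.6, 0.0]
width: 0.499
gripper_force: 0.0
```

Request:
play_rows --pt "0 0 -0.7 0 0 0 1" --pt "0 -0.1 -0.7 0 0 0 1" --pt "0 -0.2 -0.5 0 0 0 1" --pt "-0.3 -0.3 0 0 0 0 1" --pt "-0.6 -0.3 0 0 0 0 1" --pt "-0.7 0 0 0 0 0 1" --pt "-0.4 0 0 0 0 0 1" --pt "0 0 0 0 0 0 1"

```text
clock: 28.82
eef_pos: [0.4913, -0.3886, 0.3586]
ee_rot: [[0.071, 0.997, 0.002], [0.997, -0.071, -0.003], [-0.003, 0.003, -1.0]]
contact_force: [0.3, 0.3, -0.7]
width: 0.003
gripper_force: 0.0
```

```bash
cat >> h.py <<'E'
def lidpos():
    o=readout.get_obs(); p=np.array(o['eef_pos'])-[.5006,-.3198,.085]
    print('lid x,u,v mm',np.round([(p[0]*.9977-p[1]*.0676)*1e3,(p[0]*.0676+p[1]*.9977)*1e3,p[2]*1e3],1),'F',np.round(o['contact_force'],1))
E
python3 - <<'E'
from h import *
go(.487,-.39,.25,1.503); lidpos()
f=grab('side','s6'); g=grab('top')
a=cv2.resize(f['color'][60:260,230:450],None,fx=1.8,fy=1.8); b=cv2.resize(g['color'][140:300,150:350],None,fx=2,fy=2)
h=np.zeros((360,800,3),np.uint8); h[:a.shape[0],:a.shape[1]]=a; h[:320,400:]=b; cv2.imwrite('pics/m6.png',h)
for t in (1.5,1.55,1.6,1.65,1.7):
  c,s=np.cos(-.0676),np.sin(-.0676)
  print(t,[np.round(((proj(f,[.5006+c*lx-s*.19*np.cos(t),-.3198+s*lx+c*.19*np.cos(t),.085+.19*np.sin(t)])-[230,60])*1.8)).tolist() for lx in (.17,-.17)])
E
```

```text
turn [ 0.002  0.002 -0.002] shift [-0.021 -0.053  1.358] pos [ 0.4913 -0.3886  0.3586] t 28.825 w 0.003 gf 0.0 F [ 0.3  0.3 -0.7] q6 -0.64
lid x,u,v mm [ -4.6 -69.2 273.6] F [ 0.3  0.3 -0.7]
1.5 [[124.0, 33.0], [313.0, 116.0]]
1.55 [[128.0, 30.0], [316.0, 113.0]]
1.6 [[131.0, 28.0], [319.0, 110.0]]
1.65 [[134.0, 26.0], [322.0, 107.0]]
1.7 [[138.0, 24.0], [324.0, 104.0]]
```

View pics/m6.png

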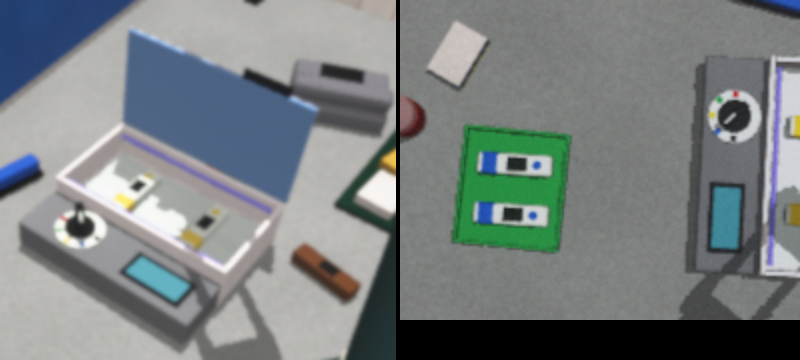

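Both used sticks lie flat and apart on the chamber floor. Both clean ones are in the tray. The lid is at about 1.53 rad. Going down behind it.

Request:
play_rows --pt "0 0 0.4 0 0 0 1" --pt "0 0 0.5 0 0 0 1" --pt "0 0 0.35 0 0 0 1" --pt "0 0 0.1 0 0 0 1" --pt "0.2 0 0 0 0 0 1" --pt "0.3 0 0 0 0 0 1" --pt "0 0 0 0 0 0 1"

```text
clock: 29.8
eef_pos: [0.496, -0.345, 0.2517]
ee_rot: [[0.065, 0.998, 0.004], [0.998, -0.065, -0.003], [-0.003, 0.005, -1.0]]
contact_force: [-1.0, 0.1, 0.5]
width: 0.007
gripper_force: 0.0
```

```bash
python3 - <<'E'
from h import *
lidpos()
for t in np.linspace(1.55,0,17):
  r=.165;u=r*np.cos(t)-.008*np.sin(t)-.009;v=r*np.sin(t)+.008*np.cos(t)
  print(round(t,2),round(u*1e3),round(v*1e3), end=' | ')
  if t<1.55: print(round((u-pu)/.08,2),round(-(v-pv)/.08,2))
  pu,pv=u,v
E
```

```text
lid x,u,v mm [ -2.9 -25.4 166.7] F [-1.   0.1  0.5]
1.55 -14 165 | 1.45 2 165 | 0.2 0.0
1.36 18 163 | 0.2 0.02
1.26 34 160 | 0.2 0.04
1.16 49 155 | 0.19 0.06
1.07 64 148 | 0.18 0.08
0.97 78 141 | 0.17 0.1
0.87 91 131 | 0.16 0.11
0.78 103 121 | 0.15 0.13
0.68 114 110 | 0.14 0.14
0.58 125 97 | 0.13 0.16
0.48 133 84 | 0.11 0.17
0.39 141 70 | 0.09 0.18
0.29 147 55 | 0.08 0.19
0.19 151 40 | 0.06 0.19
0.1 154 24 | 0.04 0.2
0.0 156 8 | 0.02 0.2
```

Request:
play_rows --pt "0.07 0 0.01 0 0 0 1" --pt "0.07 0 0.01 0 0 0 1" --pt "0.1 0 0 0 0 0 1" --pt "0.1 0 0 0 0 0 1" --pt "0.1 0 0.01 0 0 0 1" --pt "0.1 0 0.01 0 0 0 1" --pt "0.1 0 0.02 0 0 0 1" --pt "0.1 0 0.02 0 0 0 1"

```text
clock: 30.8
eef_pos: [0.4991, -0.2873, 0.243]
ee_rot: [[0.068, 0.998, 0.002], [0.998, -0.068, -0.002], [-0.002, 0.002, -1.0]]
contact_force: [1.3, -2.8, 0.7]
width: 0.009
gripper_force: 1.1
```

Request:
play_rows --pt "0.095 0 0.03 0 0 0 1" --pt "0.095 0 0.03 0 0 0 1" --pt "0.09 0 0.04 0 0 0 1" --pt "0.09 0 0.04 0 0 0 1" --pt "0.085 0 0.05 0 0 0 1" --pt "0.085 0 0.05 0 0 0 1" --pt "0.08 0 0.055 0 0 0 1" --pt "0.08 0 0.055 0 0 0 1"

```text
clock: 31.8
eef_pos: [0.5029, -0.2316, 0.2148]
ee_rot: [[0.068, 0.998, 0.002], [0.998, -0.068, -0.002], [-0.002, 0.002, -1.0]]
contact_force: [-0.0, -0.7, 1.0]
width: 0.003
gripper_force: 0.8
```

```bash
python3 - <<'E'
from h import *
lidpos(); go(.5,-.2,.2,1.503)
f=grab('side','s7'); cv2.imwrite('pics/s7c.png',cv2.resize(f['color'][60:260,230:450],None,fx=2,fy=2))
E
```

```text
lid x,u,v mm [ -3.7  88.1 129.8] F [-0.  -0.7  1. ]
turn [ 0.001  0.001 -0.   ] shift [ 0.392 -0.063  0.186] pos [ 0.5029 -0.2316  0.2148] t 31.8 w 0.003 gf 0.8 F [-0.  -0.7  1. ] q6 -0.41
```

View pics/s7c.png

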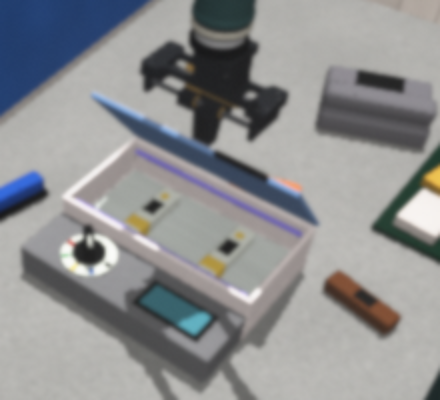

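The lid is following at roughly 0.9 rad, and the sticks still lie flat. Continuing.

Request:
play_rows --pt "0.075 0 0.065 0 0 0 1" --pt "0.075 0 0.065 0 0 0 1" --pt "0.07 0 0.07 0 0 0 1" --pt "0.07 0 0.07 0 0 0 1" --pt "0.065 0 0.08 0 0 0 1" --pt "0.065 0 0.08 0 0 0 1" --pt "0.055 0 0.085 0 0 0 1" --pt "0.055 0 0.085 0 0 0 1"

```text
clock: 32.85
eef_pos: [0.5059, -0.1896, 0.1665]
ee_rot: [[0.068, 0.998, 0.002], [0.998, -0.068, -0.002], [-0.002, 0.002, -1.0]]
contact_force: [-1.0, -0.6, 0.8]
width: 0.004
gripper_force: 0.6
```

Request:
play_rows --pt "0.045 0 0.09 0 0 0 1" --pt "0.045 0 0.09 0 0 0 1" --pt "0.04 0 0.09 0 0 0 1" --pt "0.04 0 0.09 0 0 0 1" --pt "0.03 0 0.07 0 0 0 1" --pt "0.02 0 0.06 0 0 0 1" --pt "0.01 0 0.05 0 0 0 1" --pt "0 0 0 0 0 0 1"

```text
clock: 33.85
eef_pos: [0.5071, -0.1715, 0.1235]
ee_rot: [[0.068, 0.998, 0.002], [0.998, -0.068, -0.002], [-0.002, 0.002, -1.0]]
contact_force: [-0.1, 0.1, -0.1]
width: 0.008
gripper_force: 0.0
```

```bash
python3 - <<'E'
from h import *
lidpos()
E
```

```text
lid x,u,v mm [ -3.5 148.4  38.5] F [-0.1  0.1 -0.1]
```

Request:
play_rows --pt "0.02 0 0.05 0 0 0 1" --pt "0.02 0 0.05 0 0 0 1" --pt "0.02 0 0.05 0 0 0 1" --pt "0.01 0 0.05 0 0 0 1" --pt "0.01 0 0.05 0 0 0 1" --pt "0.01 0 0.04 0 0 0 1" --pt "0 0 0.04 0 0 0 1" --pt "0 0 0.02 0 0 0 1"

```text
clock: 34.85
eef_pos: [0.5077, -0.1643, 0.0955]
ee_rot: [[0.068, 0.998, 0.002], [0.998, -0.068, -0.002], [-0.002, 0.002, -1.0]]
contact_force: [0.3, 0.9, 1.8]
width: 0.008
gripper_force: 0.4
```

```bash
python3 - <<'E'
from h import *
lidpos()
E
```

```text
lid x,u,v mm [ -3.4 155.6  10.5] F [0.3 0.9 1.8]
```

Request:
play_rows --pt "0 0 0.02 0 0 0 1" --pt "0 0 0.02 0 0 0 1" --pt "0 0 0 0 0 0 1"

```text
clock: 35.22
eef_pos: [0.5078, -0.1644, 0.0938]
ee_rot: [[0.068, 0.998, 0.002], [0.998, -0.068, -0.002], [-0.002, 0.002, -1.0]]
contact_force: [-3.8, 2.8, 8.1]
width: 0.01
gripper_force: 4.4
```

Request:
play_rows --pt "0 0 0.03 0 0 0 1" --pt "0 0 0 0 0 0 1"

```text
clock: 35.48
eef_pos: [0.5078, -0.1644, 0.0937]
ee_rot: [[0.068, 0.998, 0.001], [0.998, -0.068, -0.002], [-0.002, 0.002, -1.0]]
contact_force: [-10.9, 4.4, 23.4]
width: 0.005
gripper_force: 11.7
```

The lid is shut: z stays at 0.0937 under a 23 N press. Backing off and lining up on the dial.

Request:
play_rows --pt "0 0 -0.2 0 0 0 1" --pt "0 0 -0.4 0 0 -0.1 0" --pt "0 0 -0.4 0 0 -0.1 0" --pt "0 0 0 0 0 -0.1 0" --pt "0 0 0 0 0 -0.1 0" --pt "0 0 0 0 0 -0.1 0" --pt "0 0 0 0 0 0 0"

```text
clock: 36.35
eef_pos: [0.5077, -0.1645, 0.1703]
ee_rot: [[-0.656, 0.755, 0.002], [0.755, 0.656, -0.002], [-0.003, 0.0, -1.0]]
contact_force: [-0.0, 0.6, -0.6]
width: 0.498
gripper_force: 0.0
```

```bash
python3 - <<'E'
from h import *
go(.592,-.086,.15,2.289)
f=grab('top','t8'); cv2.imwrite('pics/t8c.png',cv2.resize(f['color'][150:290,235:435],None,fx=4,fy=4,interpolation=cv2.INTER_CUBIC))
print(proj(f,[.592,-.086,.093]))
E
```

```text
turn [ 0.     0.002 -0.002] shift [0.046 1.439 0.254] pos [ 0.5077 -0.1645  0.1703] t 36.35 w 0.498 gf 0.0 F [-0.   0.6 -0.6] q6 -1.07
[317.80408965 196.38839274]
```

View pics/t8c.png

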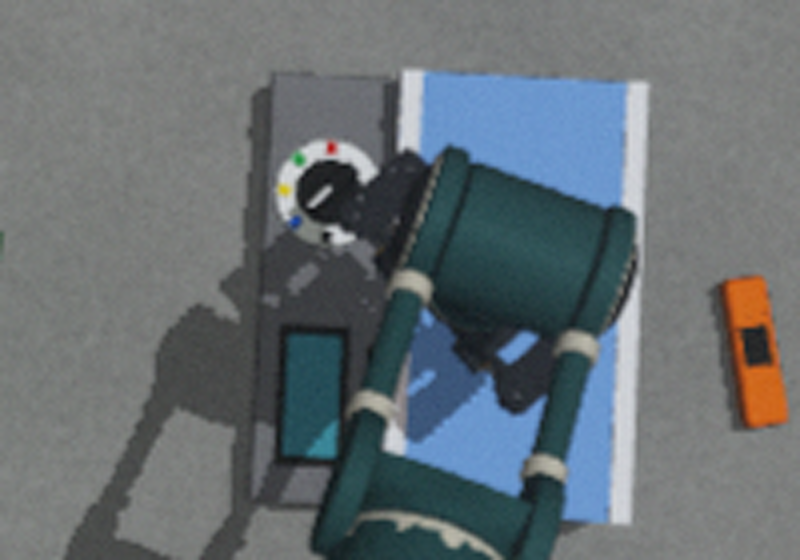

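The lid covers the chamber and the dial pointer is at blue, about (320,195) in the crop. Moving over the dial.

Request:
play_rows --pt "0.046 0.4 0.1 0 0 0 0" --pt "0 0.5 0.15 0 0 0 0" --pt "0 0.4 0 0 0 0 0" --pt "0 0.14 0 0 0 0 0" --pt "0 0 0 0 0 0 0" --pt "0 0 0 0 0 0 0"

```text
clock: 37.15
eef_pos: [0.5914, -0.0866, 0.1503]
ee_rot: [[-0.657, 0.754, 0.002], [0.754, 0.657, -0.003], [-0.003, -0.0, -1.0]]
contact_force: [-0.5, -0.0, -0.3]
width: 0.5
gripper_force: 0.0
```

```bash
python3 - <<'E'
from h import *
go(.592,-.086,.069,2.289)
E
```

```text
turn [-0.     0.002 -0.001] shift [1.000e-03 1.100e-02 1.016e+00] pos [ 0.5914 -0.0866  0.1503] t 37.15 w 0.5 gf 0.0 F [-0.5 -0.  -0.3] q6 -0.9
```

Request:
play_rows --pt "0 0.01 0.4 0 0 0 0" --pt "0 0 0.35 0 0 0 0" --pt "0 0 0.15 0 0 0 0" --pt "0 0 0.1 0 0 0 0" --pt "0 0 0 0 0 0 1" --pt "0 0 0 0 0 0 1" --pt "0 0 0 0 0 0 1" --pt "0 0 0 0 0 0 1" --grip_force 20

```text
clock: 38.15
eef_pos: [0.5935, -0.0857, 0.0711]
ee_rot: [[-0.658, 0.753, 0.003], [0.753, 0.658, -0.003], [-0.004, 0.001, -1.0]]
contact_force: [0.4, -0.3, 2.2]
width: 0.155
gripper_force: 20.0
```

Request:
play_rows --pt "0 0 0 0 0 0.06 1" --pt "0 0 0 0 0 0.06 1" --pt "0 0 0 0 0 0.06 1" --pt "0 0 0 0 0 0.06 1" --pt "0 0 0 0 0 0.06 1" --pt "0 0 0 0 0 0.06 1" --pt "0 0 0 0 0 0.06 1" --pt "0 0 0 0 0 0.06 1" --grip_force 35

```text
clock: 39.15
eef_pos: [0.5939, -0.0855, 0.0711]
ee_rot: [[0.04, 0.999, 0.004], [0.999, -0.04, -0.002], [-0.002, 0.004, -1.0]]
contact_force: [0.8, 0.4, 2.2]
width: 0.155
gripper_force: 35.0
```

Request:
play_rows --pt "0 0 0 0 0 0.06 1" --pt "0 0 0 0 0 0.06 1" --pt "0 0 0 0 0 0.06 1" --pt "0 0 0 0 0 0.06 1" --pt "0 0 0 0 0 0.06 1" --pt "0 0 0 0 0 0.06 1" --pt "0 0 0 0 0 0.06 1" --pt "0 0 0 0 0 0.06 1"

```text
clock: 40.15
eef_pos: [0.5943, -0.0857, 0.0711]
ee_rot: [[0.713, 0.701, 0.005], [0.701, -0.713, -0.003], [0.002, 0.005, -1.0]]
contact_force: [2.0, 0.5, 1.1]
width: 0.153
gripper_force: 35.0
```

Request:
play_rows --pt "0 0 0 0 0 0.04 1" --pt "0 0 0 0 0 0 1" --pt "0 0 0 0 0 0 1"

```text
clock: 40.52
eef_pos: [0.5943, -0.0858, 0.0711]
ee_rot: [[0.753, 0.658, 0.005], [0.658, -0.753, -0.003], [0.002, 0.005, -1.0]]
contact_force: [3.7, -0.8, 1.0]
width: 0.154
gripper_force: 35.0
```

```bash
python3 - <<'E'
from h import *
go(.592,-.086,.069,.718); print(readout.get_obs()['moment'])
E
```

```text
turn [ 0.003 -0.001  0.   ] shift [-0.023 -0.017  0.026] pos [ 0.5943 -0.0858  0.0711] t 40.525 w 0.154 gf 35.0 F [ 3.7 -0.8  1. ] q6 0.67
[-0.02868847 -0.5848173   0.0132922 ]
```

Now release, rise, back away and check.

Request:
play_rows --pt "0 0 0 0 0 0 0" --pt "0 0 0 0 0 0 0" --pt "0 0 0 0 0 0 0" --pt "0 0 -0.2 0 0 0 0" --pt "0 0 -0.5 0 0 0 0" --pt "0 0 -0.7 0 0 0 0" --pt "0 0 -0.7 0 0 0 0" --pt "0 0 -0.4 0 0 0 0"

```text
clock: 41.52
eef_pos: [0.5937, -0.0854, 0.2757]
ee_rot: [[0.753, 0.657, 0.008], [0.658, -0.753, -0.003], [0.004, 0.008, -1.0]]
contact_force: [1.0, -0.6, -0.1]
width: 0.496
gripper_force: 0.0
```

Request:
play_rows --pt "-0.5 0.4 0 0 0 0 0" --pt "-0.5 0.4 0 0 0 0 0" --pt "-0.5 0.4 0 0 0 0 0" --pt "-0.5 0.4 0 0 0 0 0" --pt "-0.5 0.4 0 0 0 0 0" --pt "-0.5 0.4 0 0 0 0 0" --pt "0 0 0 0 0 0 0" --pt "0 0 0 0 0 0 0"

```text
clock: 42.52
eef_pos: [0.5378, -0.3873, 0.2714]
ee_rot: [[0.754, 0.657, 0.003], [0.657, -0.754, -0.002], [0.001, 0.003, -1.0]]
contact_force: [-0.2, -0.4, -0.6]
width: 0.5
gripper_force: 0.0
```

```bash
python3 - <<'E'
from h import *
go(.592,-.086,.069,.718)
g=grab('top','t9'); f=grab('side','s9')
h=np.zeros((560,800,3),np.uint8)
a=cv2.resize(g['color'][120:320,120:440],None,fx=1.25,fy=1.25); h[:a.shape[0],:a.shape[1]]=a
d=cv2.resize(g['color'][170:225,290:345],None,fx=5,fy=5,interpolation=cv2.INTER_CUBIC); h[270:545,:275]=d
b=cv2.resize(f['color'][80:360,120:440],None,fx=1.25,fy=1.25); h[:b.shape[0],400:]=b
cv2.imwrite('pics/m9.png',h)
E
```

```text
turn [ 0.002 -0.001 -0.001] shift [ 2.988 -2.391  2.53 ] pos [ 0.5378 -0.3873  0.2714] t 42.525 w 0.5 gf 0.0 F [-0.2 -0.4 -0.6] q6 0.19
```

View pics/m9.png

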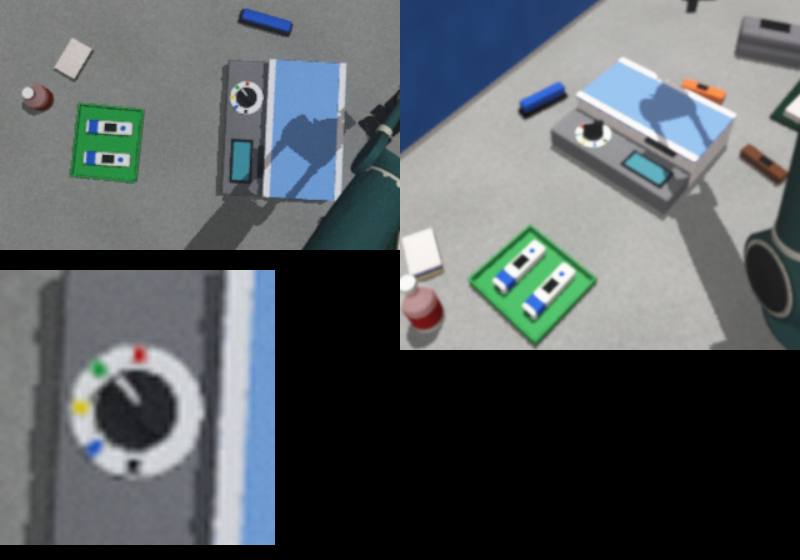

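The lid is flat shut, both clean sticks are in the tray, and the bystanders have not moved. The pointer is near green (crop 120,380), so I'll measure its angle.

```bash
python3 - <<'E'
from h import *
g=grab('top')
c,s=np.cos(-.0676),np.sin(-.0676)
def ang(im,lo):
    i=cv2.cvtColor(im,cv2.COLOR_BGR2GRAY).astype(float)
    o=proj(g,[.592,-.086,.08]); yy,xx=np.mgrid[:420,:560]
    m=(np.hypot(xx-o[0],yy-o[1])<6.5)
    w=np.where(m,np.clip(i-lo,0,None),0)
    mx,my=(w*xx).sum()/w.sum(),(w*yy).sum()/w.sum()
    C=np.cov(np.c_[xx[m],yy[m]].T,aweights=w[m]); ev,V=np.linalg.eigh(C); v=V[:,1]
    P=ray(g,[mx+4*v[0],my+4*v[1]],.093)-ray(g,[mx-4*v[0],my-4*v[1]],.093)
    yaw=np.arctan2(P[1],P[0]); return (-(yaw+.0676))%np.pi, ev, np.round([mx,my],1)
for n,im in (('start',cv2.imread('pics/top0.png')),('t3',cv2.imread('pics/t3.png')),('now',g['color'])):
    for lo in (60,90): print(n,ang(im,lo))
E
```

```text
start (np.float64(0.7507494079255861), array([0.35280671, 3.77952071]), array([314.8, 198.5]))
start (np.float64(0.7541403087035916), array([0.22469923, 3.57038992]), array([314.7, 198.7]))
t3 (np.float64(0.7485548190522238), array([0.35971144, 3.81739237]), array([314.8, 198.5]))
t3 (np.float64(0.7497858618084878), array([0.24001628, 3.64219763]), array([314.7, 198.6]))
now (np.float64(2.440839321491613), array([0.31990345, 2.55562297]), array([315.4, 193.7]))
now (np.float64(2.4030952974233446), array([0.19409013, 2.46887349]), array([315.3, 193.5]))
```

```bash
python3 -c "
from h import *
print(job.sign_off())"
```

```text
the job is handed in; nothing more can be done
None
```

The job is handed in: both clean thermometers lie flat in the tray, both used ones (only two were on the counter) are flat and apart in the chamber, the lid was lowered slowly until shut, and the dial was then turned to green (pointer read about 2.40–2.44 rad in the image, green is 2.356).

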